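# Ready the air drill: tighten the chuck, then set the air valve two turns open and hold it

### The arm

A 6-joint arm with a two-finger parallel gripper is mounted at the origin on the work surface. World frame = base frame: x ahead of the robot, y to its left, z up, the work surface at z = 0. Lengths are in mm, angles in rad, forces in N, time in s.
With the tool pointing down it reaches from about 300 to 775 mm from the base axis. Payload 14.6 kg.
Tool frame: the origin (TCP) lies between the finger pads; the fingertips stand 25 mm ahead of it and the grasp point (between the pads) lies 6 mm ahead of it; z points along the fingers, y is the line along which they close (so a half turn about z gives the same grasp; the last joint's range is limited). The gripper opens to 94 mm and grips with 3 to 60 N. Pads are 16 mm wide; open, the fingers measure 119 mm over their backs; the gripper's body (75 mm by 177 mm) begins 78 mm behind the grasp point.
Start: joints at [-1.327, 0.3, 1.521, -0, 1.321, -0.067], TCP at [168.194, -523.641, 230.446] pointing down, gripper open.
Joint ranges: [-3.03, 3.03], [-0.79, 2.21], [0.23, 2.52], [-1.04, 4.18], [0, 3.07], [-2.55, 2.55]. Speed limits (rad/s): [2.22, 2.22, 2.57, 3.14, 3.14, 3.14].

### API

Orientations are given as [roll, pitch, yaw] about the fixed x, y, z axes, in that order (R = Rz(yaw) Ry(pitch) Rx(roll)).
In Python, from cell import manip gives the robot as it stands. The module is installed in compiled form; this text tells all that it offers.
- The arm moves only by the tool step_arm, never from a script. Its argument "series" is one flat list of numbers, 5 for each row, row after row: the shift along the world's x, y, z in mm, then the turn about the world's z in rad, then the closure, from 0 (fully open) to 1 (shut). In form: [dx, dy, dz, spin, jaw, dx, dy, dz, spin, jaw, ...]. A call has 1 to 20 rows; each row shifts and turns the commanded pose from where the row before left it; what a row does not reach is not made up. A row lasts 1/8 s, in which the tool goes at most 62.5 mm and 10.7 degrees, less where a joint would pass 70% of its speed; a pose out of reach is approached as far as the arm can. A call is refused whole if a number of a shift passes 62.5 or a number of a turn 0.188, either way. A call with a gripper value outside its range is refused whole. The fingers move at their own pace and stop on an object; "squeeze" is the grip in N (left out, the last holds). Time passes only in rows, so rows that do not move let the fingers close. It gives the time, the measured TCP pose, the force, the opening and the grip force at its end, in the units of the state.
- manip.read_state(): the state, without advancing time (a new reading comes with each control period).
- manip.camera(name): name is "scene" or "top" or "wrist"; returns (picture, depth): 480x640x3 uint8, blue, green, red; 480x640 float32, mm along the optical axis (not along the pixel's ray), 0 where there is no reading.
- manip.camera_info(name): a dict with "fovy" (degrees; the focal length in pixels is half the picture's height over the tangent of half this angle, whatever the lens; pixels are square), "cx", "cy" (the principal point, pixels), "k1" (the pictures are not rectified: a ray, as slopes to the right and down, at radius r is drawn at 1 + k1 r^2 times it, then the intrinsics apply), "eye" and "orientation" of the camera in the world. Camera axes: x right, y down, z forward; pixel columns grow to the right and rows downward; lengths in mm; the calibration is good to about 2 mm. A picture is of the moment at which its call begins: read the wrist's pose just before it. camera_info takes no time and is no camera call; for the wrist camera it gives the pose at the moment of the call.
- manip.sign_off(): hands the job in; it is judged then, once.
The state is a dict: "clock": time; "joints": joint angles; "qd": joint speeds; "effort": joint torques, N m; "eef_pos": TCP position; "eef_rot": TCP orientation; "wrist_force": force on the tool from outside, world axes, zero at the start; "moment": the same for the moment, N m; "finger_gap": finger opening in mm; "finger_force": force on a finger pad.
Only numpy, scipy, OpenCV 4.12 (cv2) and the standard library are available. Lean on these libraries where they do the work, as an engineer would, in place of code of your own. Each camera call takes 0.05 s, during which the arm holds its last target. There are 200 camera calls.

### The job

Get the upright air drill ready for carving: first tighten the black chuck sleeve (clockwise seen from above) until the jaws grip the burr firmly, then leave it so. Then, by its black revolving handle, turn the red valve wheel clockwise fully shut against its stop and back it off by exactly two full turns. Finish while still gripping the handle and holding the wheel still there (it creeps shut if let go), with the burr still tight and the other things on the bench left where they were.

Things in the scene. Friction and masses are not known exactly. Their poses are not given: they have to be found in the camera images.
- drill: blue straight air drill standing upright in a brown wooden holder (90 x 90 x 45 mm) fixed to the bench; may stand left or right. Origin: centre of the holder's underside, on the bench, on the vertical axis of drill, chuck and burr; z up. The drill body is 42 mm in diameter (47 mm at its collar), up to z = 120 mm
- sleeve (a joint): black chuck sleeve with grey ribs and one yellow rib, 40 mm in diameter, 134 to 166 mm above the bench, turning about the drill's axis. 0 = jaws fully open; grows (rad) clockwise seen from above, closing each jaw 2 mm per rad. The jaws meet the burr at about 1.1, then it stiffens; solid stop at 1.4. Starts between 0 and 0.35. Friction 0.06 N m: it stays where it is left, and stays tight
- sleeve_grip (a point): point on the sleeve's axis, 20 mm above its lower edge and 12 mm below its upper edge: height to grip (154 mm above the bench)
- jaw0: one of three steel jaws in the sleeve, 6 x 6 mm, 45 mm high, tops 173 mm above the bench (7 mm over the sleeve); slides inwards as the sleeve is turned. Origin under the jaw
- jaw1: second jaw, as jaw0
- jaw2: third jaw, as jaw0
- bit: loose carving burr standing in the chuck, 62 mm long: steel shank 10 mm in diameter, brass head 14 mm in diameter. Origin: centre of its foot (126 mm above the bench), z up along it; its top is 188 mm above the bench, 22 mm over the sleeve
- valve: brass air valve on a dark steel foot (110 x 80 x 12 mm) bolted to the bench; may stand left or right, any of a range of yaws. Origin: centre of the foot's underside, on the wheel's vertical axis; z up
- wheel (a joint): opening of the valve wheel about its vertical axis. 0 = shut against a solid stop; grows (rad, over several turns) as it turns counter-clockwise seen from above, up to 18.85. At 0 the handle lies along the valve's own +x. Starts 2.5 to 8 rad open. Friction 0.12 N m, plus a closing spring of 0.012 N m per rad of opening, so it creeps shut by itself beyond about 10 rad
- wheel_axis (a point): centre of the red wheel, on its axis, 95 mm above the bench. The rim is 100 mm in diameter at its centre line, its bar 12 mm thick
- handle: black upright revolving handle on the rim, 20 mm in diameter and 44 mm high (106 to 150 mm above the bench), 50 mm from the wheel's axis. Origin at its middle, 128 mm above the bench; it spins freely about its own vertical pin, so that a gripper of constant orientation can carry it round
- brush: bystander: brush lying on the bench
- spatula: bystander: modelling spatula lying on the bench
- mallet: bystander: hammer lying on the bench
- wrench: bystander: wrench lying on the bench
- jar: bystander: jar with a yellow cap, 60 mm in diameter, 75 mm high
- bowl: bystander: green bowl, 100 mm in diameter, 50 mm high
- duck: bystander: small copper-coloured duck figure, 93 mm high
- cast: bystander: white plaster block, 80 x 55 x 30 mm

How it is judged (in metres and radians):
On the way, in this order (a step that is already met when the one before it is completed fails the run):
1. the sleeve is turned until all three jaws grip the upright burr (contact force between bit and jaw0 above 2.5 N and contact force between bit and jaw1 above 2.5 N and contact force between bit and jaw2 above 2.5 N and angle between bit's own z axis and vertical below 0.1 rad and z of bit in the frame of drill below 0.132 m), for 0.2 s.
2. the valve wheel is turned shut against its stop (value of joint wheel below 0.08 rad), for 0.1 s.
3. the wheel is backed off two turns, handle gripped (value of joint wheel between 12.366 and 12.766 rad and contact force between the fingers and handle above 8 N), for 0.2 s.
At the end, for the whole second after the job is handed in: The wheel stands two turns (12.57 rad, within 0.2 rad) from its stop and at rest, the fingers grip its handle with more than 8 N, and all three jaws press on the burr with more than 2.5 N each, the burr seated (foot within 6 mm of its seat) and upright within 0.1 rad (all of step 1 and all of step 3 and velocity of joint wheel between -0.1 and 0.1 rad/s); the arm keeps its last pose, push and grip.
It fails at once if a bystander is shifted by more than 30 mm (distance of any of brush, spatula, mallet, wrench, jar, bowl, duck, cast from where it was at the start of the episode above 0.03 m).
It fails at once if the burr is pulled or knocked out of the chuck (z of bit in the frame of drill above 0.145 m).
It also fails if it takes over 72 s, if anything falls off the work surface, if the arm or the gripper's body presses on something with over 40 N, if the wrist force passes 120 N, or if a joint passes its speed limit or range.

## Working session

There is one attempt and no reset: what is moved stays moved. The work goes in short steps, Python scripts to look and compute and a tool call to move; the robot and the scene stay as the last step left them, time stands still between calls to the robot, and variables do not carry over. Pictures are saved under pics/ and viewed, at most 10 in all, crops included, and the job is handed in when it is done.

Besides the shell and the picture viewer there is one more tool, called after "Call:" by a JSON object that holds its "name" and its "arguments". step_arm: Moves the arm, as the interface text tells. Its arguments: {"type":"object","properties":{"series":{"type":"array"},"squeeze":{"type":"number"}},"required":["series"]}

```bash
mkdir -p pics; cat > h.py <<'E'
import numpy as np, cv2
from cell import manip
from scipy.spatial.transform import Rotation as R
def rot(o):
    o=np.array(o,float)
    return o if o.shape==(3,3) else R.from_euler('xyz',o).as_matrix()
def pts(info,depth):
    f=240/np.tan(np.radians(info['fovy'])/2)
    v,u=np.mgrid[0:480,0:640]
    K=np.array([[f,0,info['cx']],[0,f,info['cy']],[0,0,1.]])
    p=np.stack([u.ravel(),v.ravel()],1).astype(float).reshape(-1,1,2)
    n=cv2.undistortPoints(p,K,np.array([info['k1'],0,0,0.])).reshape(480,640,2)
    c=np.dstack([n[...,0]*depth,n[...,1]*depth,depth])
    return c@rot(info['orientation']).T+np.array(info['eye'])
def snap(name,fn=None):
    i=manip.camera_info(name); im,d=manip.camera(name)
    if fn: cv2.imwrite('pics/'+fn,im)
    return im,d,pts(i,d)
E
python3 - <<'E'
from h import *
print(manip.read_state())
for n in('scene','top'):
    print(manip.camera_info(n)); im,d,P=snap(n,n+'.png'); np.savez(n+'.npz',im=im,d=d,P=P)
    hsv=cv2.cvtColor(im,cv2.COLOR_BGR2HSV);H,S,V=cv2.split(hsv)
    ok=(d>0)
    for nm,m in dict(blue=(abs(H.astype(int)-112)<14)&(S>120),red=((H<6)|(H>174))&(S>140),yellow=(abs(H.astype(int)-28)<5)&(S>140)).items():
        k,l,s,c=cv2.connectedComponentsWithStats((m&ok).astype(np.uint8))
        for j in range(1,k):
            if s[j,4]>15: q=P[l==j]; print(n,nm,c[j].round(),s[j,4],q.min(0).round(),q.max(0).round())
E
```

```text
{'clock': 0.0, 'joints': array([-1.32661518e+00,  3.00467056e-01,  1.52159329e+00, -1.69872479e-05,
        1.32071421e+00, -6.65924518e-02]), 'qd': array([ 0.00065293, -0.00049739,  0.00056162, -0.00049425,  0.00192996,
       -0.0005157 ]), 'effort': array([-8.33393233e-05, -5.31808519e+01, -3.52734196e+01,  7.08281645e-02,
        2.43591605e-02, -9.64658898e-05]), 'eef_pos': array([ 168.12585216, -523.41819305,  229.88337448]), 'eef_rot': array([-3.14041227e+00, -6.22303330e-05,  3.10777772e-01]), 'wrist_force': array([-0.76348153, -0.08908272, -0.12125654]), 'moment': array([-0.03000119, -0.07163081, -0.026029  ]), 'finger_force': 0.0, 'finger_gap': 94.12571726966489}
{'fovy': 42.90363347135707, 'cx': 323.9840569072136, 'cy': 239.1627202453141, 'k1': 0.062055159608807794, 'eye': array([1474.43187672, -713.92198193, 1332.00109403]), 'orientation': array([-2.36640804,  0.00580928,  0.88573416])}
scene blue [445. 119.] 847 [ -16.  617. -196.] [ 457. 1088.  153.]
scene blue [575. 250.] 26 [ 787.  689. -464.] [ 953. 1148.  -29.]
scene blue [560. 286.] 69 [ 798. 1077. -732.] [ 808. 11
[... 210 characters left out ...]
scene yellow [304. 335.] 307 [ 686. -217.   -6.] [ 770. -130.   83.]
{'fovy': 56.613349002143266, 'cx': 325.05856772436323, 'cy': 235.144675768341, 'k1': 0.02459181058741222, 'eye': array([ 356.20905062,   15.74039986, 1254.27818756]), 'orientation': array([-2.95315095e+00,  1.35005198e-03, -1.58780714e+00])}
top blue [ 29. 250.] 2669 [ 501. 1073. -754.] [ 815. 1428. -436.]
top blue [ 50. 317.] 2612 [ 311.  618. -329.] [ 446. 1052.  148.]
top red [  2. 243.] 35 [ 649. 1345. -643.] [ 760. 1402. -575.]
top red [399. 253.] 482 [ 476. -230.   13.] [ 580. -124.  150.]
top red [  4. 276.] 130 [ 515. 1343. -751.] [ 644. 1442. -582.]
top yellow [398. 178.] 264 [ 715. -217.   -0.] [ 787. -168.   80.]
```

View pics/top.png

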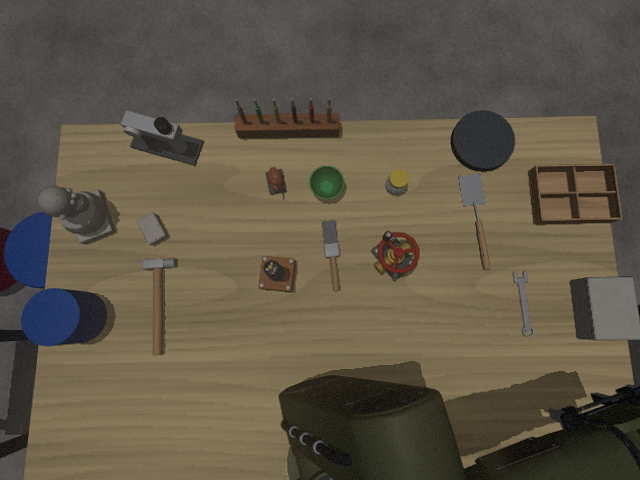

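View pics/scene.png

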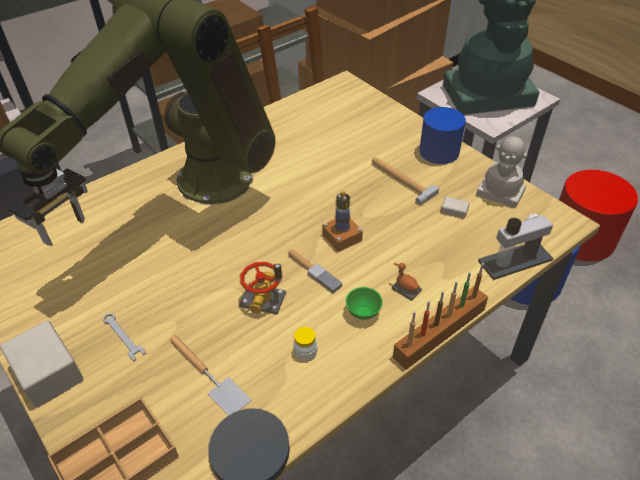

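The top view shows the drill holder at about (277,273) with the chuck at (275,268). The red wheel is at (399,253) and its black handle at about (388,238). Next I'll locate each of them in both views.

```bash
python3 - <<'E'
from h import *
for n in('top','scene'):
    z=np.load(n+'.npz');im,P=z['im'],z['P'];hsv=cv2.cvtColor(im,cv2.COLOR_BGR2HSV);H,S,V=[a.astype(int) for a in cv2.split(hsv)]
    X,Y,Z=P[...,0],P[...,1],P[...,2]
    red=((H<6)|(H>174))&(S>140)&(abs(Z-98)<12)&(abs(X-528)<80)&(abs(Y+177)<80)
    q=P[red][:,:2]; A=np.c_[2*q,np.ones(len(q))]; s=np.linalg.lstsq(A,(q**2).sum(1),rcond=None)[0]
    rad=np.hypot(*(q-s[:2]).T); k=rad>38; q=q[k];A=np.c_[2*q,np.ones(len(q))]; s=np.linalg.lstsq(A,(q**2).sum(1),rcond=None)[0]
    print(n,'wheel',s[:2],np.sqrt(s[2]+s[0]**2+s[1]**2))
    w=np.hypot(X-s[0],Y-s[1])
    h=(w<75)&(w>25)&(Z>118)&(Z<156)&(V<90); p=P[h];print('handle',h.sum(),p.mean(0),p.min(0),p.max(0))
    t=p[p[:,2]>146]; print(' top',len(t),t.mean(0) if len(t) else '', np.arctan2(*(p.mean(0)[:2]-s[:2])[::-1]))
    f=(w<90)&(abs(Z-12)<5)&(S<90)&(V<130); print('foot',f.sum(), cv2.minAreaRect(P[f][:,:2].astype(np.float32)) if f.sum() else '')
    D=(Y>60)&(Y<280)&(X>400)&(X<560)
    m=D&(abs(Z-45)<4); print('holder',m.sum(),cv2.minAreaRect(P[m][:,:2].astype(np.float32)))
    m=D&(Z>130)&(Z<200);p=P[m];print('chuck',len(p),p.min(0),p.max(0))
    for a in((130,160),(163,169),(170,176),(183,192)):
        t=p[(p[:,2]>a[0])&(p[:,2]<a[1])];print(a,len(t),t.mean(0),t.min(0),t.max(0))
    print('others', [ (round(Z[r,c])) for r,c in ((180,327),(255,333))] if n=='top' else '')
c=[cv2.resize(np.load(n+'.npz')['im'][b:b+80,a:a+100],None,fx=4,fy=4,interpolation=2) for n,a,b in(('top',350,210),('scene',215,245))]
cv2.imwrite('pics/crop.png',np.hstack(c))
E
```

```text
top wheel [ 528.21369915 -176.61626507] 48.55156529091519
handle 54 [ 563.48791789 -144.02387699  142.0838299 ] [ 556.01378807 -155.71132996  119.16692599] [ 575.82497812 -135.898061    153.26505073]
 top 31 [ 564.88023256 -145.52043846  148.90608054] 0.7459025090073294
foot 360 ((527.6187744140625, -178.30810546875), (109.4884033203125, 79.81027221679688), 35.844024658203125)
holder 653 ((483.8958740234375, 147.34596252441406), (90.97267150878906, 89.86334991455078), 83.1722412109375)
chuck 211 [463.93716564 126.86323939 132.12475278] [504.31016387 165.06426824 189.5252048 ]
(130, 160) 52 [480.99921397 143.31667007 149.06801658] [463.93716564 126.86323939 132.12475278] [501.99127777 161.18714221 159.96599923]
(163, 169) 92 [484.07238749 145.56934024 165.61915485] [464.48321555 127.8926926  163.01777807] [503.97325499 165.06426824 168.29124888]
(170, 176) 15 [482.81590692 147.07846348 172.56594822] [475.53349406 137.10931892 170.12240071] [495.60003661 159.23099345 175.85849682]
(183, 192) 21 [483.40010796 146.66996446 186.5914717 ] [478.89353526 140.48968706 183.76531585] [489.17941
[... 492 characters left out ...]
389556884766, 93.71602630615234), 84.20024871826172)
chuck 221 [470.25711685 124.29421028 130.28865914] [514.65606483 169.94140024 193.34945677]
(130, 160) 102 [497.66269264 141.16943962 148.64744748] [470.98810254 127.62336653 130.28865914] [514.65606483 167.38178376 159.97826676]
(163, 169) 53 [492.26135542 144.74539335 165.91891356] [470.25711685 129.92115196 163.17747793] [510.70924131 168.16046157 168.88760902]
(170, 176) 10 [497.25322478 146.04989696 172.22367181] [482.40010239 124.29421028 170.12863822] [511.24291767 160.57321983 173.73276637]
(183, 192) 15 [490.94512329 145.75759311 187.47280315] [482.30096358 140.03410826 183.51382301] [497.63647237 155.69664385 191.74838455]
others
```

View pics/crop.png

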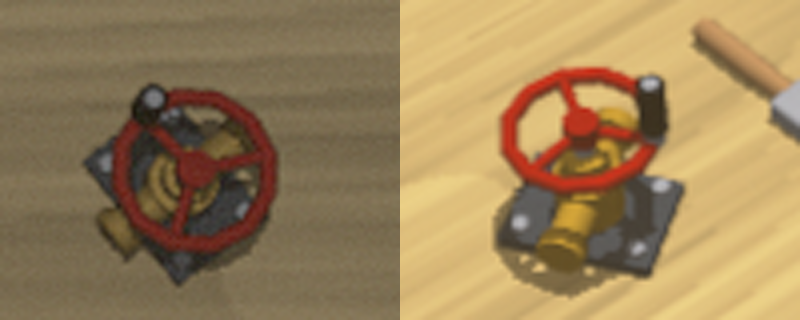

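The crops put the handle on the far-left part of the rim and the foot's long axis at about 36°. The two views differ by 6 mm in x, so I'll refine with the wrist camera on the way, passing over the valve first.

Call:
{"name": "step_arm", "arguments": {"series": [35,38,12,0.12,0,35,38,12,0.12,0,35,38,12,0.12,0,35,38,12,0.12,0,35,38,12,0.12,0,35,38,10,0.12,0,35,38,10,0.12,0,35,38,10,0.12,0,35,38,10,0.12,0,0,0,0,0,0,0,0,0,0,0], "squeeze": 40}}

```text
clock: 1.48
eef_pos: [482.8, -181.9, 329.9]
eef_rot: [-3.141, -0.0, 1.39]
wrist_force: [0.4, -0.4, -0.7]
finger_gap: 94.5
finger_force: 0.0
```

```bash
python3 - <<'E'
from h import *
s=manip.read_state();print(s['clock'],s['eef_pos'],s['eef_rot'],s['joints']);i=manip.camera_info('wrist');print(i)
im,d,P=snap('wrist','w1.png');np.savez('w1.npz',im=im,d=d,P=P)
E
```

```text
1.475 [ 482.82514011 -181.89064648  329.92361854] [-3.14059889e+00 -2.14719383e-05  1.39003562e+00] [-4.31168281e-01  1.66034595e-01  1.45654506e+00 -2.25743575e-04
  1.51998110e+00 -2.50396006e-01]
{'fovy': 70.62715823851003, 'cx': 327.0404780055431, 'cy': 243.75950618579233, 'k1': -0.06107784119842641, 'eye': array([ 495.20470403, -110.54709295,  483.20967743]), 'orientation': array([ 2.89361048e+00,  1.57535865e-03, -1.80404441e-01])}
```

View pics/w1.png

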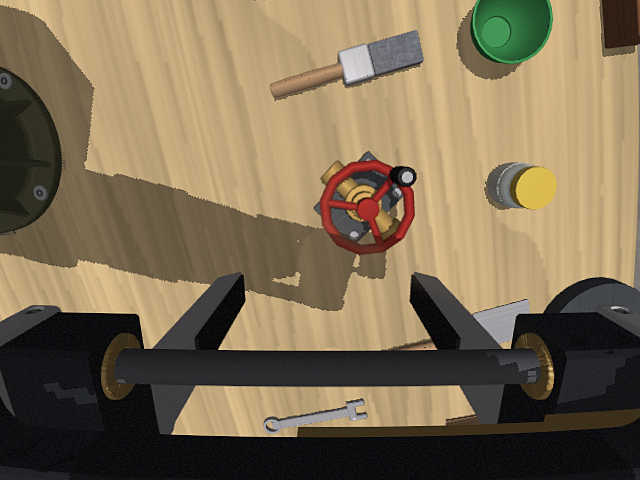

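The wrist view shows the wheel hub at (367,208), the handle top at (405,177) and the foot beneath. I'll compute those positions and move on toward the drill.

```bash
cat >> h.py <<'E'
def ray(info,u,v,z):
    f=240/np.tan(np.radians(info['fovy'])/2);K=np.array([[f,0,info['cx']],[0,f,info['cy']],[0,0,1.]])
    n=cv2.undistortPoints(np.array([[[u,v]]],float),K,np.array([info['k1'],0,0,0.]))[0,0]
    w=rot(info['orientation'])@np.array([*n,1]);e=np.array(info['eye']);return e+w*(z-e[2])/w[2]
E
python3 - <<'E'
from h import *
z=np.load('w1.npz');im,P=z['im'],z['P'];H,S,V=[a.astype(int) for a in cv2.split(cv2.cvtColor(im,cv2.COLOR_BGR2HSV))]
X,Y,Z=np.moveaxis(P,2,0);i=manip.camera_info('wrist')
red=((H<8)|(H>172))&(S>140)&(abs(Z-98)<14)&(abs(X-530)<80)&(abs(Y+177)<80)
(c,r)=cv2.minEnclosingCircle(P[red][:,:2].astype(np.float32));print('enc',c,r)
w=np.hypot(X-c[0],Y-c[1])
h=(w<75)&(w>25)&(Z>142)&(Z<156); v,u=np.nonzero(h);p=P[h];print(len(p),p.mean(0),cv2.minEnclosingCircle(p[:,:2].astype(np.float32)), ray(i,(u.min()+u.max())/2,(v.min()+v.max())/2,150),u.min(),u.max(),v.min(),v.max())
print('angle',np.arctan2(p[:,1].mean()-c[1],p[:,0].mean()-c[0]))
print('hubray',ray(i,367,208,105))
f=(w<90)&(abs(Z-12)<5)&(S<90)&(V<130);print(cv2.minAreaRect(P[f][:,:2].astype(np.float32)))
E
```

```text
enc (529.8369140625, -173.73919677734375) 55.09595489501953
343 [ 566.93490569 -141.14380419  148.89883569] ((567.4933471679688, -141.42153930664062), 10.034561157226562) [ 566.37937837 -141.76135135  150.        ] 395 416 167 187
angle 0.7208819937797193
hubray [ 528.84202701 -172.3705865   105.        ]
((530.1113891601562, -174.07818603515625), (108.14453125, 80.62455749511719), 35.961544036865234)
```

Call:
{"name": "step_arm", "arguments": {"series": [0,35,0,0.11,0,0,40,0,0.11,0,0,40,0,0.11,0,0,40,0,0.11,0,0,40,0,0.11,0,0,40,0,0.11,0,0,35,0,0,0,0,0,0,0,0,0,0,0,0,0]}}

```text
clock: 2.65
eef_pos: [483.1, 87.2, 330.3]
eef_rot: [-3.141, 0.0, 2.049]
wrist_force: [-0.3, -0.6, -1.3]
finger_gap: 94.1
finger_force: 0.0
```

```bash
python3 - <<'E'
from h import *
s=manip.read_state();print(s['clock'],s['eef_pos'],s['eef_rot'],s['joints']);i=manip.camera_info('wrist');print(i)
im,d,P=snap('wrist','w2.png');np.savez('w2.npz',im=im,d=d,P=P)
X,Y,Z=np.moveaxis(P,2,0)
D=(abs(X-487)<70)&(abs(Y-147)<70)
p=P[D&(abs(Z-166)<3)];print('sleeve top',len(p),cv2.minEnclosingCircle(p[:,:2].astype(np.float32)))
m=D&(Z>181)&(Z<195);v,u=np.nonzero(m);p=P[m];print('bit',len(p),cv2.minEnclosingCircle(p[:,:2].astype(np.float32)),u.mean(),v.mean(),p[:,2].mean())
p=P[D&(abs(Z-45)<4)];print('holder',cv2.minAreaRect(p[:,:2].astype(np.float32)))
E
```

```text
2.65 [483.14873981  87.16983982 330.34684198] [-3.14132393e+00  1.48155894e-04  2.04924308e+00] [ 1.03999847e-01  1.06975207e-01  1.52231981e+00 -2.36580455e-04
  1.51249355e+00 -3.74433076e-01]
{'fovy': 70.62715823851003, 'cx': 327.0404780055431, 'cy': 243.75950618579233, 'k1': -0.06107784119842641, 'eye': array([449.9510793 , 151.76623058, 483.58983303]), 'orientation': array([2.89385802e+00, 8.21796400e-04, 4.78831337e-01])}
sleeve top 681 ((485.4152526855469, 151.85011291503906), 19.74980354309082)
bit 190 ((485.5135498046875, 151.85821533203125), 6.873874187469482) 363.2578947368421 177.8 185.42627655098917
holder ((485.7277526855469, 152.05699157714844), (89.02376556396484, 90.39315795898438), 83.69090270996094)
```

View pics/w2.png

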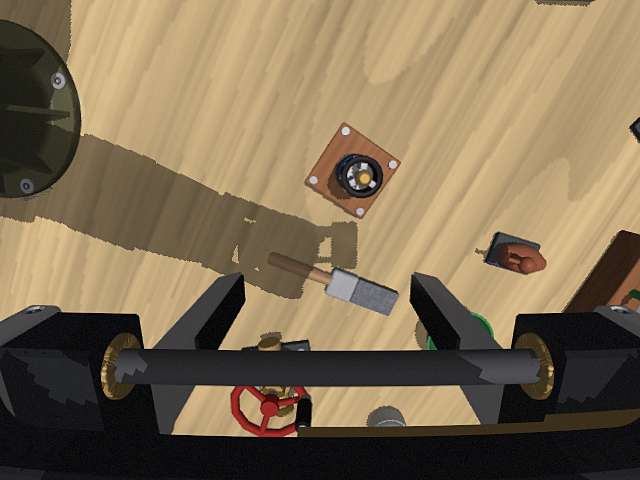

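The picture shows the chuck and burr at (363,178). The wrist view gives the drill axis near (486,150). I'll move over it and descend with the fingers open around the sleeve.

Call:
{"name": "step_arm", "arguments": {"series": [1,32,0,0,0,2,32,0,0,0,0,0,-40,0,0,0,0,-40,0,0,0,0,-40,0,0,0,0,-30,0,0,0,0,-20,0,0,0,0,0,0,0,0,0,0,0,0.4,0,0,0,0,0.5,0,0,0,0,0.5,0,0,0,0,0.5], "squeeze": 30}}

```text
clock: 4.2
eef_pos: [486.3, 152.4, 160.7]
eef_rot: [3.141, 0.0, 2.051]
wrist_force: [0.1, -1.1, -1.2]
finger_gap: 57.5
finger_force: 0.0
```

Call:
{"name": "step_arm", "arguments": {"series": [0,0,0,0,0.6,0,0,0,0,0.7,0,0,0,0,0.8,0,0,0,0,1,0,0,0,0,1,0,0,0,0,1]}}

```text
clock: 4.95
eef_pos: [485.8, 152.2, 160.4]
eef_rot: [-3.14, -0.0, 2.051]
wrist_force: [-5.2, -2.1, 4.0]
finger_gap: 38.7
finger_force: 30.0
```

Call:
{"name": "step_arm", "arguments": {"series": [0,0,0,-0.12,1,0,0,0,-0.12,1,0,0,0,-0.12,1,0,0,0,-0.12,1,0,0,0,-0.12,1,0,0,0,-0.12,1,0,0,0,-0.1,1,0,0,0,0,1], "squeeze": 40}}

```text
clock: 5.95
eef_pos: [487.3, 152.2, 160.5]
eef_rot: [3.139, -0.001, 1.229]
wrist_force: [10.4, -0.7, -6.0]
finger_gap: 38.9
finger_force: 40.0
```

```bash
python3 - <<'E'
from h import *
s=manip.read_state();print(s['clock'],s['eef_pos'],s['eef_rot'],s['moment'],s['wrist_force'],s['joints'])
E
```

```text
5.95 [487.33131736 152.24857994 160.48952842] [ 3.13881265e+00 -1.09227322e-03  1.22912049e+00] [-0.1679051  -1.79134836 -0.01080173] [10.43529283 -0.74902277 -5.99523135] [ 2.31342265e-01  2.82190976e-01  1.71545734e+00 -6.48400061e-04
  1.14101628e+00  5.73288928e-01]
```

Call:
{"name": "step_arm", "arguments": {"series": [-1,0,0,-0.08,1,0,0,0,-0.08,1,0,0,0,-0.08,1,0,0,0,0,1]}}

```text
clock: 6.45
eef_pos: [487.6, 152.0, 160.6]
eef_rot: [3.136, -0.004, 0.989]
wrist_force: [22.8, -2.1, -12.8]
finger_gap: 38.8
finger_force: 40.0
```

```bash
cat > st.py <<'E'
from h import *
s=manip.read_state();print(s['clock'],s['eef_pos'].round(1),s['eef_rot'].round(3),s['moment'].round(3),s['wrist_force'].round(1),s['joints'].round(2),s['effort'].round(2),s['finger_gap'],s['finger_force'])
E
python3 st.py
```

```text
6.45 [487.6 152.  160.6] [ 3.136 -0.004  0.989] [-0.34  -3.938  0.007] [ 22.8  -2.1 -12.8] [ 0.23  0.28  1.72 -0.    1.14  0.81] [  4.35 -54.44 -27.51   1.6    5.14   0.72] 38.75701526929516 40.00299657083815
```

The lateral force shows my grip is about 3 mm off the axis. I'll relieve it while turning further.

Call:
{"name": "step_arm", "arguments": {"series": [2.5,0,0,0,1,0,0,0,0,1]}}

```text
clock: 6.7
eef_pos: [487.9, 152.1, 160.5]
eef_rot: [3.141, 0.0, 0.991]
wrist_force: [2.8, -4.3, -0.2]
finger_gap: 38.7
finger_force: 40.0
```

```bash
python3 st.py
```

```text
6.7 [487.9 152.1 160.5] [3.141 0.    0.991] [-0.855 -0.563  0.006] [ 2.8 -4.3 -0.2] [ 0.23  0.28  1.71 -0.    1.14  0.81] [ 2.330e+00 -4.927e+01 -3.209e+01  1.150e+00  4.100e-01 -2.000e-02] 38.73025525873203 39.99438208207721
```

Call:
{"name": "step_arm", "arguments": {"series": [0.3,0,0,-0.08,1,0.3,0,0,-0.08,1,0,0,0,0,1]}}

```text
clock: 7.08
eef_pos: [488.3, 151.9, 160.5]
eef_rot: [3.141, 0.001, 0.83]
wrist_force: [0.8, -6.6, 0.4]
finger_gap: 38.6
finger_force: 40.0
```

```bash
python3 - <<'E'
import st
from h import *
im,d,P=snap('wrist','w3.png');i=manip.camera_info('wrist')
q=im[60:340,180:460];cv2.imwrite('pics/w3.png',cv2.resize(q,None,fx=2,fy=2))
E
```

```text
7.075 [488.3 151.9 160.5] [3.141e+00 1.000e-03 8.300e-01] [-1.098 -0.153 -0.005] [ 0.8 -6.6  0.4] [ 0.23  0.29  1.71 -0.    1.15  0.97] [  3.01 -49.16 -32.68   1.43  -0.27   0.7 ] 38.63365103694934 39.99350807265728
```

View pics/w3.png

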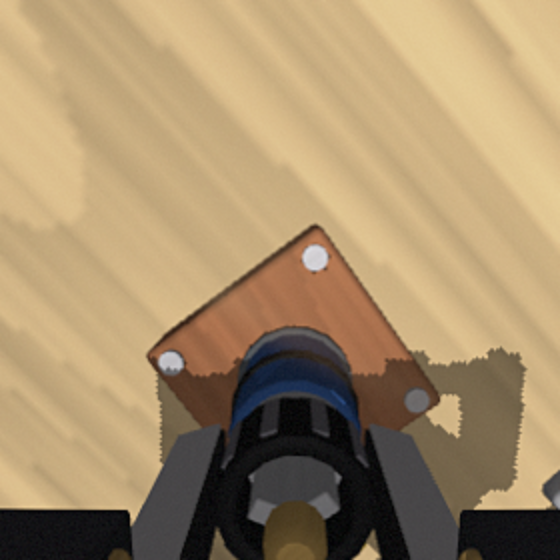

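The jaws look close around the burr and the sleeve is held between the fingers. I'll keep turning until it pushes back.

Call:
{"name": "step_arm", "arguments": {"series": [0.2,-0.3,0,-0.06,1,0,-0.3,0,-0.06,1,0,0,0,0,1,0,0,0,0,1]}}

```text
clock: 7.62
eef_pos: [488.5, 151.6, 160.5]
eef_rot: [3.141, 0.0, 0.712]
wrist_force: [-0.6, -3.8, 1.2]
finger_gap: 38.4
finger_force: 40.0
```

```bash
python3 st.py
```

```text
7.625 [488.5 151.6 160.5] [3.141 0.    0.712] [-0.776 -0.028  0.065] [-0.6 -3.8  1.2] [ 0.23  0.29  1.71 -0.    1.15  1.09] [  1.88 -49.18 -32.61   0.98  -0.27   0.08] 38.43620826480239 39.99605541641358
```

Call:
{"name": "step_arm", "arguments": {"series": [0,0,0,-0.06,1,0,0,0,-0.06,1,0,0,0,0,1,0,0,0,0,1]}}

```text
clock: 8.12
eef_pos: [489.5, 152.1, 160.6]
eef_rot: [3.14, -0.003, 0.593]
wrist_force: [10.2, 0.9, -5.5]
finger_gap: 39.0
finger_force: 41.1
```

```bash
python3 st.py
```

```text
8.125 [489.5 152.1 160.6] [ 3.14e+00 -3.00e-03  5.93e-01] [ 0.182 -1.774  1.148] [10.2  0.9 -5.5] [ 0.23  0.29  1.71 -0.    1.14  1.21] [  0.26 -51.49 -29.91   0.84   2.4    1.17] 38.996619220917445 41.12072161864489
```

The moment jumped to 1.1 N m, so the sleeve is at its stop and tight. I'll release it, rise and travel to the handle.

Call:
{"name": "step_arm", "arguments": {"series": [-1,0,0,0.02,1,0,0,0,0,0.5,0,0,0,0,0.2,0,0,0,0,0.1,0,0,0,0,0.1,0,0,0,0,0.1,0,0,20,0,0.1,0,0,40,0,0.1,0,0,50,0,0.1,11,-42,0,0,0.3,11,-42,0,0,0.4,11,-42,0,0,0.4,11,-42,0,0,0.4,11,-42,0,0,0.4,11,-42,0,0,0.4,14,-41,0,0,0.4,0,0,0,0,0.4,0,0,0,0,0.4]}}

```text
clock: 10.38
eef_pos: [567.3, -140.8, 270.3]
eef_rot: [-3.141, 0.0, 0.611]
wrist_force: [-0.9, -0.1, -0.6]
finger_gap: 56.7
finger_force: 0.0
```

```bash
python3 - <<'E'
import st
from h import *
im,d,P=snap('wrist','w4.png')
H,S,V=[a.astype(int) for a in cv2.split(cv2.cvtColor(im,cv2.COLOR_BGR2HSV))]
X,Y,Z=np.moveaxis(P,2,0)
red=((H<8)|(H>172))&(S>140)&(abs(Z-98)<14)&(abs(X-530)<80)&(abs(Y+177)<80)
(c,r)=cv2.minEnclosingCircle(P[red][:,:2].astype(np.float32));print('enc',c,r)
w=np.hypot(X-c[0],Y-c[1])
p=P[(w<75)&(w>25)&(Z>143)&(Z<156)];print(len(p),p.mean(0),cv2.minEnclosingCircle(p[:,:2].astype(np.float32)))
im2,d,P=snap('top');X,Y,Z=np.moveaxis(P,2,0);m=(abs(X-485)<40)&(abs(Y-148)<40)&(Z>182)&(Z<195);print('bit',P[m].mean(0),P[m][:,2].max())
b=cv2.resize(im2[230:310,230:330],None,fx=4,fy=4)
cv2.imwrite('pics/w4.png',np.hstack([cv2.resize(im,(427,320)),b[:, :370]]))
E
```

```text
10.375 [ 567.3 -140.8  270.3] [-3.141  0.     0.611] [ 0.044 -0.001 -0.003] [-0.9 -0.1 -0.6] [-0.31  0.35  1.36  0.    1.43  0.65] [-1.390e+00 -5.649e+01 -3.679e+01  2.000e-02 -4.000e-02 -4.000e-02] 56.6511302190578 0.0
enc (530.6826171875, -173.9080810546875) 55.534812927246094
435 [ 569.15630468 -140.94242936  148.87584792] ((568.5458374023438, -141.59312438964844), 9.9725341796875)
bit [484.03683786 146.7171848  187.04421564] 192.4140581890431
```

View pics/w4.png

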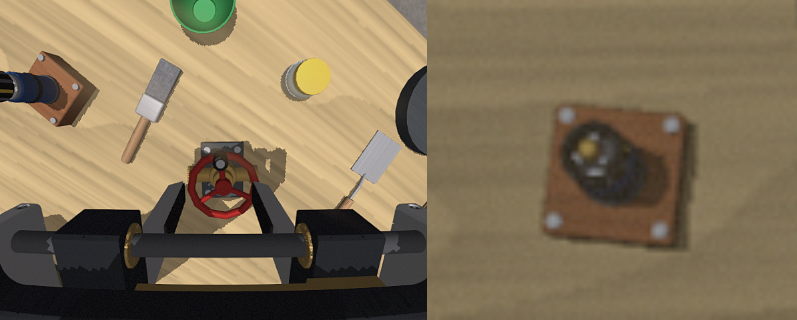

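The burr is unmoved and upright in the chuck. The handle sits at (568.5,-141), just ahead of the gripper, so I'll descend and grip it.

Call:
{"name": "step_arm", "arguments": {"series": [1,-0.5,-40,0,0.4,0,0,-40,0,0.4,0,0,-30,0,0.4,0,0,-23,0,0.4,0,0,0,0,0.5,0,0,0,0,0.6,0,0,0,0,0.7,0,0,0,0,0.8,0,0,0,0,1,0,0,0,0,1,0,0,0,0,1,0,0,0,0,1], "squeeze": 30}}

```text
clock: 11.98
eef_pos: [568.8, -141.9, 138.1]
eef_rot: [3.141, -0.001, 0.611]
wrist_force: [-0.1, -0.2, 5.9]
finger_gap: 19.4
finger_force: 30.0
```

```bash
python3 st.py
```

```text
11.975 [ 568.8 -141.9  138.1] [ 3.141e+00 -1.000e-03  6.110e-01] [-0.114  0.022 -0.034] [-0.1 -0.2  5.9] [-0.31  0.47  1.51 -0.    1.16  0.65] [ 3.000e-01 -5.667e+01 -3.057e+01  1.900e-01 -4.000e-02 -0.000e+00] 19.355818407803838 30.001322329044342
```

```bash
python3 - <<'E'
import numpy as np
t=0.709-np.pi/10*np.arange(21);p=50.2*np.c_[np.cos(t),np.sin(t)]
q=p.round(1);print(np.diff(q,axis=0).round(1).tolist())
E
```

```text
[[8.2, -13.4], [3.7, -15.3], [-1.2, -15.6], [-5.9, -14.5], [-10.2, -12.0], [-13.4, -8.2], [-15.3, -3.7], [-15.6, 1.2], [-14.5, 5.9], [-12.0, 10.2], [-8.2, 13.4], [-3.7, 15.3], [1.2, 15.6], [5.9, 14.5], [10.2, 12.0], [13.4, 8.2], [15.3, 3.7], [15.6, -1.2], [14.5, -5.9], [12.0, -10.2]]
```

Call:
{"name": "step_arm", "arguments": {"series": [8.2,-13.4,0,0,1,3.7,-15.3,0,0,1,-1.2,-15.6,0,0,1,-5.9,-14.5,0,0,1,-10.2,-12,0,0,1,0,0,0,0,1]}}

```text
clock: 12.72
eef_pos: [562.6, -214.0, 138.1]
eef_rot: [3.141, 0.0, 0.61]
wrist_force: [-2.1, -3.5, 7.1]
finger_gap: 19.5
finger_force: 30.0
```

```bash
python3 st.py
```

```text
12.725 [ 562.6 -214.   138.1] [3.141 0.    0.61 ] [-0.537  0.315 -0.038] [-2.1 -3.5  7.1] [-0.42  0.5   1.47 -0.    1.18  0.54] [  1.48 -58.4  -30.34   1.06  -0.06  -0.21] 19.451332741504423 30.001762211322784
```

Call:
{"name": "step_arm", "arguments": {"series": [-13.4,-8.2,0,0,1,-15.3,-3.7,0,0,1,-15.6,1.2,0,0,1,-14.5,5.9,0,0,1,-12,10.2,0,0,1,0,0,0,0,1]}}

```text
clock: 13.48
eef_pos: [492.3, -206.5, 138.1]
eef_rot: [3.141, -0.001, 0.611]
wrist_force: [1.7, 5.2, 7.0]
finger_gap: 19.5
finger_force: 30.0
```

Call:
{"name": "step_arm", "arguments": {"series": [-4.1,6.7,0,0,1,-4.1,6.7,0,0,1,0,0,0,0,1]}}

```text
clock: 13.85
eef_pos: [484.7, -193.3, 138.0]
eef_rot: [3.141, -0.002, 0.611]
wrist_force: [5.4, 4.9, 5.8]
finger_gap: 19.7
finger_force: 30.0
```

No stop at the half turn, so the wheel started near 6.36 rad open. I'll carry on round.

Call:
{"name": "step_arm", "arguments": {"series": [-3.7,15.3,0,0,1,1.2,15.6,0,0,1,5.9,14.5,0,0,1,10.2,12,0,0,1,13.4,8.2,0,0,1,15.3,3.7,0,0,1,15.6,-1.2,0,0,1,14.5,-5.9,0,0,1,0,0,0,0,1]}}

```text
clock: 14.98
eef_pos: [557.4, -132.4, 138.1]
eef_rot: [3.14, -0.001, 0.61]
wrist_force: [3.0, -1.9, 8.1]
finger_gap: 19.7
finger_force: 30.0
```

Call:
{"name": "step_arm", "arguments": {"series": [6,-5.1,0,0,1,4,-3.4,0,0,1,0,0,0,0,1]}}

```text
clock: 15.35
eef_pos: [567.2, -140.3, 138.1]
eef_rot: [3.14, -0.001, 0.611]
wrist_force: [3.5, 1.0, 6.3]
finger_gap: 19.5
finger_force: 30.0
```

Call:
{"name": "step_arm", "arguments": {"series": [3,-3.5,0,0,1,1.5,-2.5,0,0,1,0,0,0,0,1]}}

```text
clock: 15.72
eef_pos: [571.8, -145.9, 138.1]
eef_rot: [3.14, -0.002, 0.611]
wrist_force: [4.8, 3.2, 6.1]
finger_gap: 19.3
finger_force: 30.0
```

Call:
{"name": "step_arm", "arguments": {"series": [1.5,-2.5,0,0,1,1.2,-2.5,0,0,1,0,0,0,0,1]}}

```text
clock: 16.1
eef_pos: [572.1, -146.5, 137.8]
eef_rot: [-3.132, -0.0, 0.612]
wrist_force: [-17.2, 34.7, 22.6]
finger_gap: 18.9
finger_force: 30.0
```

```bash
python3 st.py
```

```text
16.1 [ 572.1 -146.5  137.8] [-3.132 -0.     0.612] [ 6.22   3.173 -0.032] [-17.2  34.7  22.6] [-0.32  0.48  1.5   0.01  1.17  0.64] [-1.755e+01 -5.018e+01 -3.734e+01 -6.280e+00 -7.000e+00 -5.000e-02] 18.92246863443482 30.013340413570404
```

The wheel is at its stop, with a 45 N reaction at angle about 0.59. That counts as shut, so I'll now work out two turns counter-clockwise.

```bash
python3 - <<'E'
import numpy as np
t=0.60+np.pi/10*np.arange(21);p=50*np.c_[np.cos(t),np.sin(t)]
q=p.round(1);print(np.diff(q,axis=0).round(1).tolist())
E
```

```text
[[-10.8, 11.4], [-13.7, 7.5], [-15.4, 2.9], [-15.5, -2.0], [-14.1, -6.7], [-11.4, -10.8], [-7.5, -13.7], [-2.9, -15.4], [2.0, -15.5], [6.7, -14.1], [10.8, -11.4], [13.7, -7.5], [15.4, -2.9], [15.5, 2.0], [14.1, 6.7], [11.4, 10.8], [7.5, 13.7], [2.9, 15.4], [-2.0, 15.5], [-6.7, 14.1]]
```

Call:
{"name": "step_arm", "arguments": {"series": [0,0,0,0,1,-2.7,4.9,0,0,1,0,0,0,0,1]}}

```text
clock: 16.48
eef_pos: [571.3, -145.4, 138.0]
eef_rot: [3.141, -0.001, 0.611]
wrist_force: [2.4, 5.2, 5.8]
finger_gap: 19.1
finger_force: 30.0
```

Call:
{"name": "step_arm", "arguments": {"series": [-10.8,11.4,0,0,1,-13.7,7.5,0,0,1,-15.4,2.9,0,0,1,-15.5,-2,0,0,1,-14.1,-6.7,0,0,1,-11.4,-10.8,0,0,1,-7.5,-13.7,0,0,1,-2.9,-15.4,0,0,1,2,-15.5,0,0,1,6.7,-14.1,0,0,1,10.8,-11.4,0,0,1,13.7,-7.5,0,0,1,15.4,-2.9,0,0,1,15.5,2,0,0,1,14.1,6.7,0,0,1,11.4,10.8,0,0,1,7.5,13.7,0,0,1,2.9,15.4,0,0,1,-2,15.5,0,0,1,-6.7,14.1,0,0,1]}}

```text
clock: 18.98
eef_pos: [572.0, -146.1, 138.0]
eef_rot: [3.139, -0.002, 0.611]
wrist_force: [1.2, -5.1, 6.9]
finger_gap: 19.2
finger_force: 30.0
```

Call:
{"name": "step_arm", "arguments": {"series": [-10.8,11.4,0,0,1,-13.7,7.5,0,0,1,-15.4,2.9,0,0,1,-15.5,-2,0,0,1,-14.1,-6.7,0,0,1,-11.4,-10.8,0,0,1,-7.5,-13.7,0,0,1,-2.9,-15.4,0,0,1,2,-15.5,0,0,1,6.7,-14.1,0,0,1,10.8,-11.4,0,0,1,13.7,-7.5,0,0,1,15.4,-2.9,0,0,1,15.5,2,0,0,1,14.1,6.7,0,0,1,11.4,10.8,0,0,1,7.5,13.7,0,0,1,2.9,15.4,0,0,1,-2,15.5,0,0,1,-6.7,14.1,0,0,1]}}

```text
clock: 21.48
eef_pos: [572.1, -146.2, 138.0]
eef_rot: [3.139, -0.002, 0.611]
wrist_force: [2.0, -6.6, 6.1]
finger_gap: 19.4
finger_force: 30.0
```

Call:
{"name": "step_arm", "arguments": {"series": [0,0,0,0,1,0,0,0,0,1,0,0,0,0,1,0,0,0,0,1]}}

```text
clock: 21.98
eef_pos: [571.8, -146.0, 138.0]
eef_rot: [3.141, -0.002, 0.611]
wrist_force: [6.6, 4.4, 5.9]
finger_gap: 19.5
finger_force: 30.0
```

```bash
python3 st.py
```

```text
21.975 [ 571.8 -146.   138. ] [ 3.141e+00 -2.000e-03  6.110e-01] [ 0.726 -0.983 -0.018] [6.6 4.4 5.9] [-0.31  0.47  1.5   0.    1.16  0.65] [ -2.95 -57.05 -28.71  -1.21   1.03  -0.  ] 19.450589947170997 29.99615103006363
```

```bash
python3 - <<'E'
from h import *
im,d,P=snap('top');X,Y,Z=np.moveaxis(P,2,0);m=(abs(X-485)<40)&(abs(Y-148)<40)&(Z>182)&(Z<195);print('bit',P[m].mean(0))
print(manip.sign_off())
E
```

```text
bit [483.86838726 146.28484685 186.124855  ]
the job is handed in; nothing more can be done
None
```

The job is handed in, though the verdict isn't known: the sleeve was turned to about 1.1 N m, which I took for its stop, and the wheel was shut against its stop, then backed off two turns (to about 0.01 rad by arm position) and held at 30 N, with the burr still seated at the last check.

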